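# Trap the roll-moulded stone in the bench stop

### The arm

A 6-joint arm with a two-finger parallel gripper is mounted at the origin on the work surface. World frame = base frame: x ahead of the robot, y to its left, z up, the work surface at z = 0. Lengths are in m, angles in rad, forces in N, time in s.
With the tool pointing down it reaches from about 0.25 to 0.725 m from the base axis. Payload 4 kg.
Tool frame: the origin (TCP) lies midway between the tips of the shut fingers; the grasp point (between the pads) lies 19 mm behind it; z points along the fingers, x is the direction in which the jaws open and shut, and the axes are right-handed (so a half turn about z gives the same grasp; the last joint's range is limited). The gripper opens to 85 mm and grips with 20 to 120 N. Pads are 22 mm wide; open, the fingers measure 114 mm over their backs; the gripper's body (76 mm by 85 mm) begins 54 mm behind the grasp point. The pads swing forward as they close: fully open they stand 13 mm farther back than shut.
Start: joints at [-1.265, 0.241, 0.005, 1.335, 0, 1.571], TCP at [0.151, -0.477, 0.231] pointing down, gripper open.
Joint ranges: [-2.72, 2.72], [-1.05, 1.87], [-1.09, 1.28], [-1.99, 2.15], [-1.42, 1.44], [-3.14, 3.14]. Speed limits (rad/s): [2.79, 2.79, 3.14, 3.14, 3.14, 3.14].

### API

Orientations are given as a unit quaternion [x, y, z, w].
In Python, from workcell import telemetry, camera, get_calibration, bot gives the robot as it stands.
- The arm moves only by the tool step_arm, never from a script. Its argument "increments" is a list of rows, each an object with "slide": the shift along the tool's x, y, z in m, a list of three; "turn": the turn, a rotation vector about the tool's x, y, z in rad, a list of three; "grip": the closure, from -1 (fully open) to 1 (shut), so that 0 is half open. A call has 1 to 12 rows; each row shifts and turns the commanded pose from where the row before left it, along the tool's axes as they then stand; what a row does not reach is not made up. A row lasts 1/12 s, in which the tool goes at most 41.7 mm and 7.16 degrees, less where a joint would pass 70% of its speed; a pose out of reach is approached as far as the arm can. A call is refused whole if a number of a shift passes 0.0417 or a number of a turn 0.125, either way. A call with a gripper value outside its range is refused whole. The fingers move at their own pace and stop on an object; the grip force is fixed at half the most. Time passes only in rows, so rows that do not move let the fingers close. It gives the time, the measured TCP pose, the force and the opening at its end, in the units of the state.
- telemetry.get_obs(): the state, without advancing time (a new reading comes with each control period).
- camera(name): name is "scene" or "top"; returns (picture, depth): 400x640x3 uint8, red, green, blue; 400x640 float32, m along the optical axis (not along the pixel's ray), 0 where there is no reading.
- get_calibration(name): a dict with "K" (3x3 intrinsics, pixels), "extrinsics" (4x4, takes a point from camera to world coordinates). Camera axes: x right, y down, z forward; pixel columns grow to the right and rows downward; lengths in m; the calibration is good to about 2 mm. A picture is of the moment at which its call begins. get_calibration takes no time and is no camera call.
- bot.job_done(): hands the job in, once; it reports no verdict.
The state is a dict: "clock": time; "joint_pos": joint angles; "joint_vel": joint speeds; "tau": joint torques, N m; "eef_pos": TCP position; "tool_rot": TCP orientation; "ft_force": force on the tool from outside, world axes, zero at the start; "ft_torque": the same for the moment, N m; "grip_width": finger opening in m.
Only numpy, scipy, OpenCV 4.12 (cv2) and the standard library are available. Lean on these libraries where they do the work, as an engineer would, in place of code of your own. Each camera call takes 0.05 s, during which the arm holds its last target. There are 200 camera calls.

### The job

Get the long limestone moulding (the one with the roll along its top) ready for carving by trapping it in the bench stop: push it along the bench, without picking it up or tipping it, until its long side lies flat against the fence, and push the sliding stop along the fence so that the stone is held snugly end to end between the sliding stop and the fixed end stop. Leave everything else on the bench where it is.

Things in the scene. Friction and masses are not known exactly. Their poses are not given: they have to be found in the camera images.
- jig: steel bench stop, fixed. Origin: inner corner of fence and end stop, at bench height; z up. The fence is a bar 28 mm high along the jig's y, from y = 20 to -320 mm; working face x = 0, looking to -x (to the robot); bar and foot lie behind it to x = 65 mm. The end stop is a block 45 mm high, y = 0 to 20 mm, x = -50 to 10 mm; working face y = 0, looking to -y. Bare bench in front.
- slide_stop (a joint): travel (m, 0 to 0.15) of the aluminium sliding stop on the fence, growing along jig +y towards the end stop. Block 50 mm in x (jig x -50.5 to -0.5 mm), 30 mm in y, top 56 mm above the bench. Inner face at jig y = -0.235 + value, outer face at -0.265 + value. Slides at about 3 N, more with the stone ahead of it; stays where left.
- push_face (a point): point on the outer face (looks to the jig's -y) of the sliding stop, mid-width (jig x = -25.5 mm), 42 mm above the bench, so above the fence's top. Axes as the jig's.
- stone: limestone moulding to trap: 55 mm (x) by 110 mm (y); base block 30 mm high, on it a 41 mm wide step and a half-round roll along y, 52 mm high in all; 0.5 to 0.85 kg. Origin: centre of its underside. Starts before the fence, between the two stops, its y within 0.45 rad of the jig's y. Trapped, it is centred at jig x -27.5, y -55 mm and the slide reads 0.125.
- boss_stone: limestone sample, 70 x 70 mm and 40 mm high with one round boss 22 mm high on top, standing left of the end stop; bystander. Origin at bench height
- step_stone: limestone sample, 60 x 60 mm and 48 mm high with one step, standing to the right, near the sliding stop; bystander. Origin at bench height
- chisel: steel mason's chisel about 220 mm long and 20 mm high, lying beyond the fence; bystander. Origin at bench height
- mallet: round brass carving mallet standing on its head, 66 mm across, 138 mm tall; bystander. Origin at bench height
- brush: hand brush lying at the left; bystander. Origin at bench height
- mist_bottle: white bottle, 64 mm across, 170 mm tall, at the left; bystander. Origin at bench height
- tin: open steel tin, 76 mm across, 100 mm tall, at the right; bystander. Origin at bench height
There are look-alikes about, which are no part of the job. What is shaped like the stone but green is not meant.

How it is judged:
By the outcome, as a careful person would: the job done as asked, in the order asked, and still so for the second after the job is handed in, with the robot touching nothing.
It also fails if it takes over 48 s, if anything falls off the work surface, if the arm or the gripper's body presses on something with over 40 N, if the wrist force passes 120 N, or if a joint passes its speed limit or range.

## Working session

There is one attempt and no reset: what is moved stays moved. The work goes in short steps, Python scripts to look and compute and a tool call to move; the robot and the scene stay as the last step left them, time stands still between calls to the robot, and variables do not carry over. Pictures are saved under pics/ and viewed, and the job is handed in when it is done.

Besides the shell and the picture viewer there is one more tool, called after "Call:" in YAML: its name, and indented under it one key for each argument. step_arm: Moves the arm, as the interface text tells. Its arguments: {"type":"object","properties":{"increments":{"type":"array","items":{"type":"object","properties":{"slide":{"type":"array","items":{"type":"number"}},"turn":{"type":"array","items":{"type":"number"}},"grip":{"type":"number"}}}}},"required":["increments"]}

```bash
mkdir -p pics
cat > h.py <<'E'
import numpy as np, cv2
from workcell import telemetry, camera, get_calibration, bot
def snap(name,f):
    p,d=camera(name); np.savez('/tmp/%s.npz'%name,p=p,d=d); cv2.imwrite('pics/'+f,p[:,:,::-1]); return p,d
def world(name,d):
    c=get_calibration(name);K=np.array(c['K']);T=np.array(c['extrinsics'])
    v,u=np.mgrid[:400,:640]
    P=np.stack([(u-K[0,2])/K[0,0]*d,(v-K[1,2])/K[1,1]*d,d],-1)
    return P@T[:3,:3].T+T[:3,3]
E
python3 - <<'E'
from h import *
snap('top','t0.png');snap('scene','s0.png')
print(get_calibration('top'),telemetry.get_obs())
E
```

```text
{'K': array([[511.02966711,   0.        , 309.80560546],
       [  0.        , 511.02966711, 194.92541386],
       [  0.        ,   0.        ,   1.        ]]), 'extrinsics': array([[ 0.01435989, -0.98109517,  0.1929924 ,  0.28421349],
       [-0.99989583, -0.01437071,  0.00134387,  0.00811038],
       [ 0.00145498, -0.1929916 , -0.98119933,  1.3193697 ],
       [ 0.        ,  0.        ,  0.        ,  1.        ]])} {'clock': 0.1, 'joint_pos': array([-1.26496446e+00,  2.41321706e-01,  3.87429531e-03,  1.33519687e+00,
       -9.35632286e-06,  1.57076811e+00]), 'joint_vel': array([-0.00094356, -0.00315177,  0.00390612,  0.00081736, -0.00062886,
       -0.00138716]), 'tau': array([-7.91669827e-04, -3.73137224e+01,  2.53010631e+01,  1.08267576e-02,
       -1.86951212e-05, -3.78789224e-06]), 'eef_pos': array([ 0.15037292, -0.4762683 ,  0.23051579]), 'tool_rot': array([ 8.06570626e-01, -5.91137016e-01, -7.48002160e-04, -5.42444359e-04]), 'ft_force': array([0.46481138, 0.28973762, 0.35463605]), 'ft_torque': array([-0.01813727,  0.05715623, -0.00162194]), 'grip_width': 0.08574323429413504}
```

View pics/t0.png

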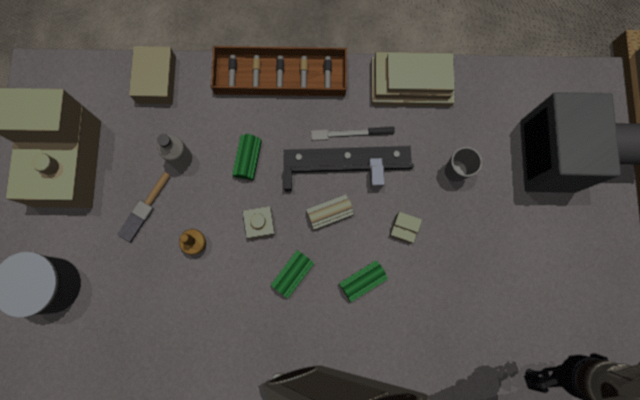

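View pics/s0.png

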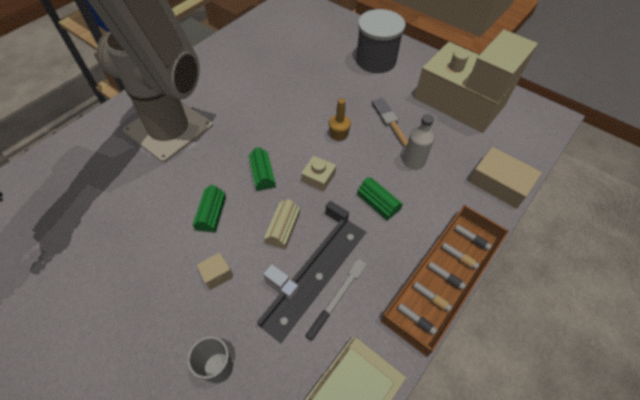

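The limestone moulding with a roll is at top px (330,212). The look-alikes at (247,157), (292,273) and (363,281) are all green, so they are out. I'll enlarge to confirm, then measure.

Run:
```python
from h import *
z=np.load('/tmp/top.npz');p,d=z['p'],z['d'];W=world('top',d)
cv2.imwrite('pics/c0.png',cv2.resize(p[120:260,230:430],None,fx=4,fy=4,interpolation=cv2.INTER_CUBIC)[:,:,::-1])
s=np.load('/tmp/scene.npz');Ws=world('scene',s['d'])
cs=s['p']
cv2.imwrite('pics/c1.png',cv2.resize(cs[180:350,190:380],None,fx=4,fy=3.5,interpolation=cv2.INTER_CUBIC)[:,:,::-1])
def show(n,W,u0,u1,v0,v1,zmin,zmax):
    m=np.zeros(W.shape[:2],bool);m[v0:v1,u0:u1]=1
    m&=(W[...,2]>zmin)&(W[...,2]<zmax)
    P=W[m];r=cv2.minAreaRect((P[:,:2]*1000).astype(np.float32))
    print(n,len(P),np.round(r[0],1),np.round(r[1],1),round(r[2],2),'zmax',P[:,2].max().round(4), 'box',np.round(cv2.boxPoints(r)).tolist())
show('stone',W,300,360,190,235,.012,.08)
show('stone top',W,300,360,190,235,.04,.08)
show('jigall',W,278,418,140,195,.014,.1)
show('slide',W,366,390,150,190,.045,.1)
show('endstop',W,278,298,150,195,.036,.1)
show('boss',W,240,278,203,242,.015,.1)
show('step',W,385,425,205,247,.015,.1)
show('mallet',W,175,210,225,260,.02,.2)
# scene too
m=lambda z0,z1,b:None
for n,b in dict(stone=(260,303,197,250),slide=(262,300,262,300),end=(322,352,200,224)).items():
    show('scene '+n,Ws,*b,.045 if n=='slide' else .035 if n=='end' else .012,.1)
```

```text
stone 959 [497.1 -40.4] [ 56.  110.3] 21.82 zmax 0.0577 box [[451.0, 0.0], [492.0, -102.0], [544.0, -81.0], [503.0, 21.0]]
stone top 546 [496.6 -40.4] [ 40.9 110.1] 21.57 zmax 0.0577 box [[457.0, 3.0], [498.0, -99.0], [536.0, -84.0], [495.0, 18.0]]
jigall 1147 [597.9 -89.6] [112.3 339.6] 2.6 zmax 0.0632 box [[534.0, 78.0], [550.0, -262.0], [662.0, -257.0], [646.0, 83.0]]
slide 246 [ 588.2 -160.1] [52.1 30.5] 3.25 zmax 0.0632 box [[561.0, -146.0], [563.0, -177.0], [615.0, -174.0], [613.0, -143.0]]
endstop 187 [583.   70.2] [60.3 18.3] 1.34 zmax 0.053 box [[553.0, 79.0], [553.0, 60.0], [613.0, 62.0], [613.0, 80.0]]
boss 799 [466.4 140.5] [70.7 70.2] 10.41 zmax 0.0678 box [[425.0, 169.0], [438.0, 100.0], [507.0, 112.0], [495.0, 181.0]]
step 638 [ 458.8 -232.6] [60.1 61.7] 71.67 zmax 0.0563 box [[420.0, -251.0], [479.0, -271.0], [498.0, -214.0], [439.0, -194.0]]
mallet 551 [413.  301.4] [61.9 63.2] 75.91 zmax 0.1404 box [[375.0, 279.0], [436.0, 264.0], [451.0, 324.0], [390.0, 339.0]]
scene stone 1028 [496.5 -39.8] [ 55.5 112.4] 21.7 zmax 0.0549 box [[450.0, 2.0], [492.0, -102.0], [543.0, -82.0], [502.0, 23.0]]
scene slide 327 [ 588.1 -159.9] [50.  31.3] 2.41 zmax 0.0594 box [[562.0, -145.0], [564.0, -177.0], [614.0, -175.0], [612.0, -143.0]]
scene end 206 [582.6  70. ] [60.6 22.1] 2.75 zmax 0.048 box [[552.0, 80.0], [553.0, 58.0], [613.0, 60.0], [612.0, 82.0]]
```

View pics/c0.png

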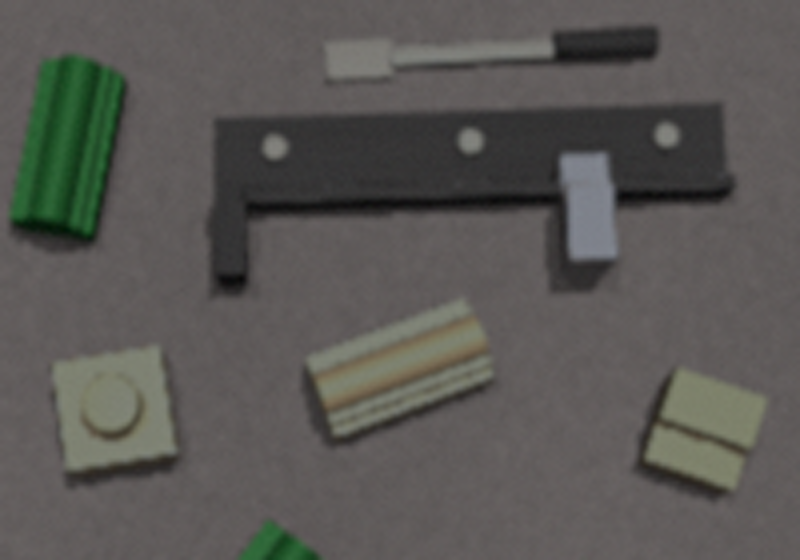

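View pics/c1.png

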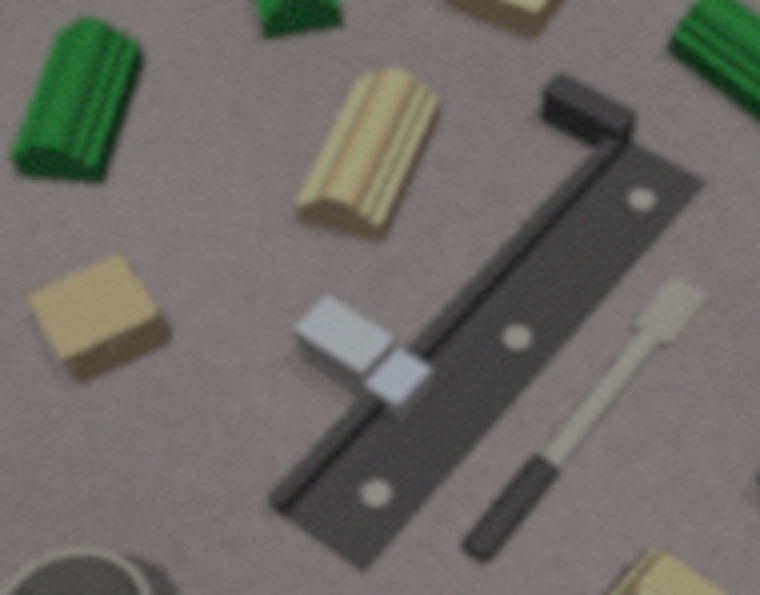

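The crop confirms it: pale limestone with a roll, between the two stops. Next I'll refine the jig pose and check clearance to the green pieces.

```bash
cat >> h.py <<'E'
import os,json
def jig(): return json.load(open('jig.json'))
def toj(P):
    o=jig();c,s=np.cos(o[2]),np.sin(o[2]);q=np.asarray(P)[...,:2]-np.array(o[:2])
    return np.stack([q[...,0]*c+q[...,1]*s,-q[...,0]*s+q[...,1]*c],-1)
def status():
    s=telemetry.get_obs();from scipy.spatial.transform import Rotation as R
    x=R.from_quat(s['tool_rot']).apply([1,0,0])
    print('t',round(s['clock'],2),'jig TCP mm',np.round(toj(s['eef_pos'])*1000,1),'z',round(s['eef_pos'][2]*1000,1),
     'yaw err to -jig y (rad, turn tool z by this)',round(np.arctan2(x[1],x[0])-(jig()[2]-np.pi/2),4),'F',np.round(s['ft_force'],1),'w',round(s['grip_width'],4))
E
python3 - <<'E'
from h import *
for n,bx in dict(top=(278,415,140,190),scene=(255,372,195,340)).items():
    z=np.load('/tmp/%s.npz'%n);W=world(n,z['d'])
    u0,u1,v0,v1=bx;S=W[v0:v1,u0:u1].reshape(-1,3)
    b=W[...,2][np.abs(W[...,2])<.008];print(n,'bench z',np.median(b).round(4))
    m=(S[:,2]>.023)&(S[:,2]<.034)&(S[:,0]>.58)&(S[:,0]<.64);P=S[m]
    # fence front edge: min x in y bins
    e=[]
    for y in np.arange(-.25,.05,.01):
        if -.19<y<-.13: continue
        q=P[(abs(P[:,1]-y)<.005)]
        if len(q)>3:e.append((y,np.percentile(q[:,0],5)))
    e=np.array(e);f=np.polyfit(e[:,0],e[:,1],1);r=e[:,1]-np.polyval(f,e[:,0]);g=abs(r)<.003;f=np.polyfit(e[g,0],e[g,1],1)
    print(n,'front edge slope',f,'x@y=.0616',np.polyval(f,.0616),r.std(),g.sum(),len(e), 'fence y range',P[:,1].min(),P[:,1].max())
z=np.load('/tmp/top.npz');W=world('top',z['d'])
for n,(u0,u1,v0,v1) in dict(gL=(265,318,245,302),gR=(332,393,255,306)).items():
    S=W[v0:v1,u0:u1].reshape(-1,3);S=S[S[:,2]>.012];print(n,S.min(0).round(3),S.max(0).round(3))
E
```

```text
top bench z 0.0001
top front edge slope [-0.04430028  0.60684036] x@y=.0616 0.6041114623198588 0.00047905483213427904 24 24 fence y range -0.2581946795234418 0.059701568916275205
scene bench z -0.0007
scene front edge slope [-0.04718263  0.60636566] x@y=.0616 0.6034592148023734 0.00044039235219886177 24 24 fence y range -0.2579481033804867 0.162257115103136
gL [ 0.28  -0.001  0.012] [0.396 0.106 1.319]
gR [ 0.272 -0.186  0.014] [0.374 0.008 1.319]
```

Call:
step_arm:
  increments:
    - {"turn": [0, 0, 0.12], "grip": 0}
    - {"turn": [0, 0, 0.12], "grip": 0}
    - {"turn": [0, 0, 0.02], "grip": 0}

```text
schema error: expected keys slide, turn, grip
```

Call:
step_arm:
  increments:
    - {"slide": [0, 0, 0], "turn": [0, 0, 0.12], "grip": 0}
    - {"slide": [0, 0, 0], "turn": [0, 0, 0.12], "grip": 0}
    - {"slide": [0, 0, 0], "turn": [0, 0, 0.02], "grip": 0}
    - {"slide": [0, 0, 0], "turn": [0, 0, 0], "grip": 0}

```text
clock: 0.43
eef_pos: [0.1504, -0.4765, 0.2309]
tool_rot: [0.724, -0.69, -0.0, -0.0]
ft_force: [-0.7, -0.2, -0.5]
grip_width: 0.0431
```

```bash
echo '[0.6035,0.0616,0.0458]'>jig.json; python3 -c "
from h import *
status()"
```

```text
t 0.43 jig TCP mm [-477.2 -516.8] z 230.9 yaw err to -jig y (rad, turn tool z by this) 0.0019 F [-0.7 -0.2 -0.5] w 0.0431
```

Call:
step_arm:
  increments:
    - {"slide": [-0.03, -0.0205, 0], "turn": [0, 0, 0], "grip": 0}
    - {"slide": [-0.03, -0.0205, 0], "turn": [0, 0, 0], "grip": 0}
    - {"slide": [-0.03, -0.0205, 0], "turn": [0, 0, 0], "grip": 0}
    - {"slide": [-0.03, -0.0205, 0], "turn": [0, 0, 0], "grip": 0}
    - {"slide": [-0.03, -0.0205, 0], "turn": [0, 0, 0], "grip": 0}
    - {"slide": [-0.03, -0.0205, 0], "turn": [0, 0, 0], "grip": 0}
    - {"slide": [-0.03, -0.0205, 0], "turn": [0, 0, 0], "grip": 0}
    - {"slide": [-0.03, -0.0205, 0], "turn": [0, 0, 0], "grip": 0}
    - {"slide": [-0.03, -0.0205, 0], "turn": [0, 0, 0], "grip": 0}
    - {"slide": [-0.03, -0.0205, 0], "turn": [0, 0, 0], "grip": 0}
    - {"slide": [-0.03, -0.0205, 0], "turn": [0, 0, 0], "grip": 0}
    - {"slide": [-0.03, -0.0205, 0], "turn": [0, 0, 0], "grip": 0}

```text
clock: 1.43
eef_pos: [0.3803, -0.1042, 0.2315]
tool_rot: [0.724, -0.69, 0.0, -0.0]
ft_force: [0.2, -0.1, 0.5]
grip_width: 0.0427
```

Call:
step_arm:
  increments:
    - {"slide": [-0.03, -0.0205, 0], "turn": [0, 0, 0], "grip": 0}
    - {"slide": [-0.03, -0.0205, 0], "turn": [0, 0, 0], "grip": 0}
    - {"slide": [0, 0, 0], "turn": [0, 0, 0], "grip": 0}
    - {"slide": [0, 0, 0], "turn": [0, 0, 0], "grip": 0}

```text
clock: 1.77
eef_pos: [0.4185, -0.0425, 0.231]
tool_rot: [0.725, -0.688, -0.0, 0.0]
ft_force: [-0.5, -0.5, -0.1]
grip_width: 0.0427
```

```bash
python3 -c "
from h import *
status()"
```

```text
t 1.77 jig TCP mm [-189.6  -95.5] z 231.0 yaw err to -jig y (rad, turn tool z by this) 0.0067 F [-0.5 -0.5 -0.1] w 0.0427
```

Call:
step_arm:
  increments:
    - {"slide": [0, 0, 0.036], "turn": [0, 0, 0.003], "grip": 0}
    - {"slide": [0, 0, 0.036], "turn": [0, 0, 0], "grip": 0}
    - {"slide": [0, 0, 0.036], "turn": [0, 0, 0], "grip": 0}
    - {"slide": [0, 0, 0.036], "turn": [0, 0, 0], "grip": 0}
    - {"slide": [0, 0, 0.036], "turn": [0, 0, 0], "grip": 0}
    - {"slide": [0, 0, 0.025], "turn": [0, 0, 0], "grip": 0}
    - {"slide": [0, 0, 0.014], "turn": [0, 0, 0], "grip": 0}
    - {"slide": [0, 0, 0], "turn": [0, 0, 0], "grip": 0}
    - {"slide": [0, 0, 0], "turn": [0, 0, 0], "grip": 0}

```text
clock: 2.52
eef_pos: [0.4168, -0.045, 0.0119]
tool_rot: [0.722, -0.692, -0.001, 0.001]
ft_force: [-0.2, -0.8, 0.4]
grip_width: 0.0429
```

```bash
python3 -c "
from h import *
status();snap('scene','s1.png')"
```

```text
t 2.52 jig TCP mm [-191.4  -98. ] z 11.9 yaw err to -jig y (rad, turn tool z by this) -0.004 F [-0.2 -0.8  0.4] w 0.0429
```

View pics/s1.png

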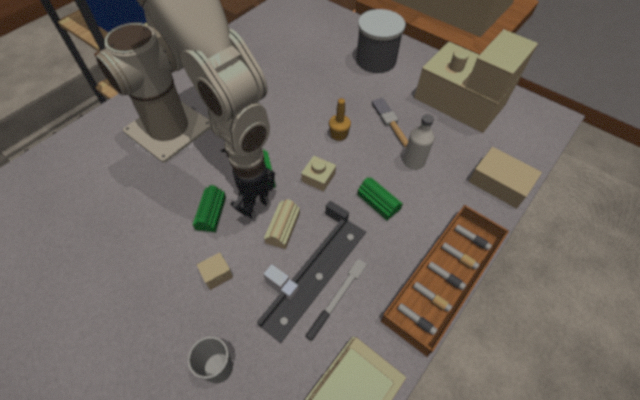

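The fingers are down at px (250,205), behind the stone at (283,222), and clear of the green pieces. I'll start the push.

Call:
step_arm:
  increments:
    - {"slide": [0, -0.007, 0], "turn": [0, 0, 0], "grip": 0}
    - {"slide": [0, -0.007, 0], "turn": [0, 0, 0], "grip": 0}
    - {"slide": [0, -0.007, 0], "turn": [0, 0, 0], "grip": 0}
    - {"slide": [0, -0.007, 0], "turn": [0, 0, 0], "grip": 0}
    - {"slide": [0, -0.006, 0], "turn": [0, 0, 0], "grip": 0}
    - {"slide": [0, -0.006, 0], "turn": [0, 0, 0], "grip": 0}
    - {"slide": [0, -0.006, 0], "turn": [0, 0, 0], "grip": 0}
    - {"slide": [0, -0.006, 0], "turn": [0, 0, 0], "grip": 0}
    - {"slide": [0, -0.006, 0], "turn": [0, 0, 0], "grip": 0}
    - {"slide": [0, -0.006, 0], "turn": [0, 0, 0], "grip": 0}
    - {"slide": [0, -0.006, 0], "turn": [0, 0, 0], "grip": 0}
    - {"slide": [0, -0.006, 0], "turn": [0, 0, 0], "grip": 0}

```text
clock: 3.57
eef_pos: [0.4941, -0.0411, 0.0121]
tool_rot: [0.722, -0.692, -0.0, 0.001]
ft_force: [-3.2, 0.5, 0.0]
grip_width: 0.0429
```

```bash
cat >> h.py <<'E'
def stonefit(name='top'):
    z=np.load('/tmp/%s.npz'%name);W=world(name,z['d']);p=z['p'].astype(int)
    J=toj(W)*1000
    m=(W[...,2]>.012)&(W[...,2]<.065)&(J[...,0]>-130)&(J[...,0]<3)&(J[...,1]>-215)&(J[...,1]<2)&(p[...,0]-p[...,2]>14)
    n,l,st,_=cv2.connectedComponentsWithStats(m.astype(np.uint8));k=1+np.argmax(st[1:,4])
    P=J[l==k];r=cv2.minAreaRect(P.astype(np.float32));print(name,'stone jig',np.round(r[0],1),np.round(r[1],1),round(r[2],1),'px',st[k])
E
python3 -c "
from h import *
status();snap('scene','s2.png');snap('top','t2.png');stonefit();stonefit('scene')
a=cv2.imread('pics/s2.png')[150:330,190:380];b=cv2.imread('pics/t2.png')[130:250,270:430]
cv2.imwrite('pics/c2.png',np.hstack([cv2.resize(a,(400,380)),cv2.resize(b,(400,380))]))"
```

```text
t 3.57 jig TCP mm [-113.9  -97.6] z 12.1 yaw err to -jig y (rad, turn tool z by this) -0.0034 F [-3.2  0.5  0. ] w 0.0429
top stone jig [-67.  -51.7] [0.  5.8] 88.1 px [311 192   1   3   3]
scene stone jig [ -79.  -105.7] [111.3  64.4] 89.8 px [ 268  212   46   47 1094]
```

View pics/c2.png

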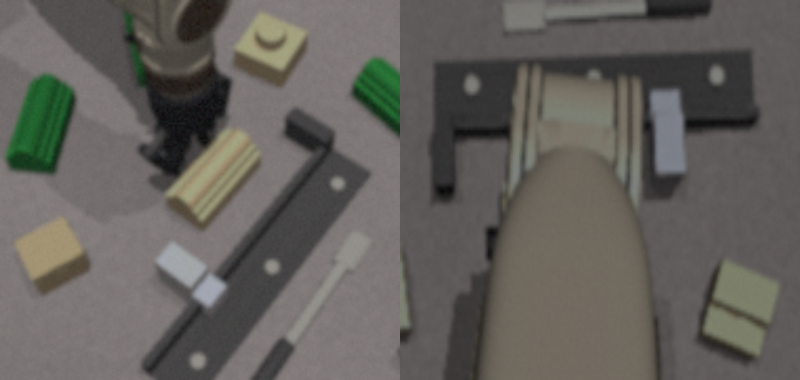

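The stone has squared up, with its front still about 45 mm short of the fence. I'll carry on, slowing near contact.

Call:
step_arm:
  increments:
    - {"slide": [0, -0.005, 0], "turn": [0, 0, 0], "grip": 0}
    - {"slide": [0, -0.005, 0], "turn": [0, 0, 0], "grip": 0}
    - {"slide": [0, -0.005, 0], "turn": [0, 0, 0], "grip": 0}
    - {"slide": [0, -0.005, 0], "turn": [0, 0, 0], "grip": 0}
    - {"slide": [0, -0.005, 0], "turn": [0, 0, 0], "grip": 0}
    - {"slide": [0, -0.004, 0], "turn": [0, 0, 0], "grip": 0}
    - {"slide": [0, -0.003, 0], "turn": [0, 0, 0], "grip": 0}
    - {"slide": [0, -0.003, 0], "turn": [0, 0, 0], "grip": 0}
    - {"slide": [0, -0.002, 0], "turn": [0, 0, 0], "grip": 0}
    - {"slide": [0, -0.002, 0], "turn": [0, 0, 0], "grip": 0}

```text
clock: 4.5
eef_pos: [0.5328, -0.0392, 0.0123]
tool_rot: [0.722, -0.692, -0.0, 0.0]
ft_force: [-4.2, 0.2, 3.0]
grip_width: 0.0427
```

```bash
python3 -c "
from h import *
status();snap('scene','s3.png');stonefit('scene')"
```

```text
t 4.5 jig TCP mm [-75.3 -97.4] z 12.3 yaw err to -jig y (rad, turn tool z by this) -0.003 F [-4.2  0.2  3. ] w 0.0427
scene stone jig [ -38.7 -104.9] [ 60.6 112.9] 0.0 px [ 281  220   46   47 1123]
```

Call:
step_arm:
  increments:
    - {"slide": [0, -0.002, 0], "turn": [0, 0, 0.002], "grip": 0}
    - {"slide": [0, -0.002, 0], "turn": [0, 0, 0], "grip": 0}
    - {"slide": [0, -0.001, 0], "turn": [0, 0, 0], "grip": 0}
    - {"slide": [0, -0.001, 0], "turn": [0, 0, 0], "grip": 0}
    - {"slide": [0, 0, 0], "turn": [0, 0, 0], "grip": 0}

```text
clock: 4.97
eef_pos: [0.5391, -0.0389, 0.0123]
tool_rot: [0.721, -0.693, 0.0, -0.0]
ft_force: [-3.8, -0.9, 1.4]
grip_width: 0.0428
```

Call:
step_arm:
  increments:
    - {"slide": [0, -0.001, 0], "turn": [0, 0, 0], "grip": 0}
    - {"slide": [0, -0.001, 0], "turn": [0, 0, 0], "grip": 0}
    - {"slide": [0, 0, 0], "turn": [0, 0, 0], "grip": 0}

```text
clock: 5.22
eef_pos: [0.541, -0.0388, 0.0123]
tool_rot: [0.721, -0.693, 0.0, -0.0]
ft_force: [-3.6, -1.0, 2.5]
grip_width: 0.0433
```

```bash
python3 -c "
from h import *
status();snap('scene','s4.png');stonefit('scene')"
```

```text
t 5.22 jig TCP mm [-67.  -97.5] z 12.3 yaw err to -jig y (rad, turn tool z by this) -0.0049 F [-3.6 -1.   2.5] w 0.0433
scene stone jig [ -30.  -105.2] [ 62.4 111.3] 0.9 px [ 284  221   45   47 1069]
```

Call:
step_arm:
  increments:
    - {"slide": [0, -0.001, 0], "turn": [0, 0, -0.005], "grip": 0}
    - {"slide": [0, -0.001, 0], "turn": [0, 0, 0], "grip": 0}
    - {"slide": [0, 0, 0], "turn": [0, 0, 0], "grip": 0}

```text
clock: 5.52
eef_pos: [0.5412, -0.0391, 0.0122]
tool_rot: [0.723, -0.691, -0.001, 0.001]
ft_force: [-8.9, -0.9, 6.8]
grip_width: 0.0424
```

Call:
step_arm:
  increments:
    - {"slide": [0, -0.001, 0], "turn": [0, 0, 0], "grip": 0}
    - {"slide": [0, 0, 0], "turn": [0, 0, 0], "grip": 0}

```text
clock: 5.68
eef_pos: [0.5412, -0.039, 0.0122]
tool_rot: [0.723, -0.691, -0.002, 0.002]
ft_force: [-10.1, -0.4, 6.6]
grip_width: 0.0425
```

Call:
step_arm:
  increments:
    - {"slide": [0, -0.001, 0], "turn": [0, 0, 0], "grip": 0}
    - {"slide": [0, 0, 0], "turn": [0, 0, 0], "grip": 0}

```text
clock: 5.85
eef_pos: [0.5412, -0.039, 0.0121]
tool_rot: [0.723, -0.691, -0.002, 0.003]
ft_force: [-12.8, -0.8, 8.8]
grip_width: 0.0426
```

The force has risen to 13 N with no further travel, so the stone is against the fence. I'll back off, lift and look.

Call:
step_arm:
  increments:
    - {"slide": [0, 0.004, 0], "turn": [0, 0, 0], "grip": 0}
    - {"slide": [0, 0.004, 0], "turn": [0, 0, 0], "grip": 0}
    - {"slide": [0, 0.01, 0], "turn": [0, 0, 0], "grip": 0}
    - {"slide": [0, 0.02, 0], "turn": [0, 0, 0], "grip": 0}
    - {"slide": [0, 0.02, 0], "turn": [0, 0, 0], "grip": 0}
    - {"slide": [0, 0, -0.04], "turn": [0, 0, 0], "grip": 0}
    - {"slide": [0, 0, -0.04], "turn": [0, 0, 0], "grip": 0}
    - {"slide": [0, 0, -0.04], "turn": [0, 0, 0], "grip": 0}
    - {"slide": [0.04, 0, 0], "turn": [0, 0, 0], "grip": 1}
    - {"slide": [0.04, 0, 0], "turn": [0, 0, 0], "grip": 1}
    - {"slide": [0.04, 0, 0], "turn": [0, 0, 0], "grip": 1}
    - {"slide": [0.04, 0, 0], "turn": [0, 0, 0], "grip": 1}

```text
clock: 6.85
eef_pos: [0.4963, -0.2031, 0.1337]
tool_rot: [0.724, -0.69, 0.003, -0.001]
ft_force: [0.6, 0.3, -0.0]
grip_width: -0.0
```

```bash
python3 -c "
from h import *
status();snap('scene','s5.png');snap('top','t5.png');stonefit();stonefit('scene')
for n in ('top','scene'):
    W=world(n,np.load('/tmp/%s.npz'%n)['d']);J=toj(W)*1000
    m=(W[...,2]>.05)&(W[...,2]<.062)&(J[...,0]>-65)&(J[...,0]<5)&(J[...,1]>-270)&(J[...,1]<-175);P=J[m]
    print(n,'slide',np.round(cv2.minAreaRect(P.astype(np.float32)),1) if 0 else cv2.minAreaRect(P.astype(np.float32)))
a=cv2.imread('pics/s5.png')[150:330,190:380];b=cv2.imread('pics/t5.png')[130:250,270:430]
cv2.imwrite('pics/c5.png',np.hstack([cv2.resize(a,(400,380)),cv2.resize(b,(400,380))]))"
```

```text
t 6.85 jig TCP mm [-119.2 -259.5] z 133.7 yaw err to -jig y (rad, turn tool z by this) 0.0016 F [ 0.6  0.3 -0. ] w -0.0
top stone jig [ -27.7 -105.4] [109.6  29.4] 89.7 px [310 173  44  12 418]
scene stone jig [ -27.5 -105.3] [111.8  56.2] 89.8 px [ 284  221   45   47 1054]
top slide ((-25.399580001831055, -220.90916442871094), (30.240951538085938, 50.90785217285156), 88.63932037353516)
scene slide ((-25.906095504760742, -220.8086395263672), (50.58746337890625, 30.403955459594727), 0.0021934877149760723)
```

View pics/c5.png

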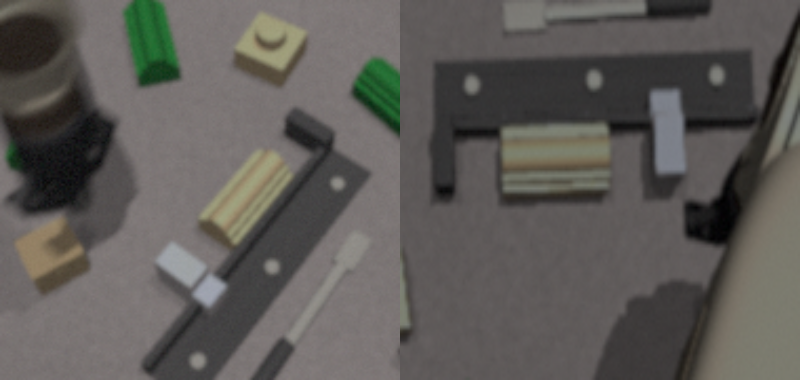

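The stone is flush: centre at jig x -27.5, angle about 0. The slide reads about 0.029. Next I'll go behind the sliding stop.

Call:
step_arm:
  increments:
    - {"slide": [0.004, -0.032, 0], "turn": [0, 0, 0], "grip": 1}
    - {"slide": [0.004, -0.032, 0], "turn": [0, 0, 0], "grip": 1}
    - {"slide": [0.004, -0.03, 0], "turn": [0, 0, 0.002], "grip": 1}
    - {"slide": [0, 0, 0], "turn": [0, 0, 0], "grip": 1}
    - {"slide": [0, 0, 0.03], "turn": [0, 0, 0], "grip": 1}
    - {"slide": [0, 0, 0.03], "turn": [0, 0, 0], "grip": 1}
    - {"slide": [0, 0, 0.025], "turn": [0, 0, 0], "grip": 1}
    - {"slide": [0, 0, 0.012], "turn": [0, 0, 0], "grip": 1}
    - {"slide": [0, 0, 0], "turn": [0, 0, 0], "grip": 1}

```text
clock: 7.7
eef_pos: [0.5864, -0.2074, 0.0315]
tool_rot: [0.723, -0.691, -0.003, 0.001]
ft_force: [-0.5, -0.0, -0.2]
grip_width: 0.0002
```

```bash
python3 -c "
from h import *
status();snap('scene','s6.png')
a=cv2.imread('pics/s6.png')[150:350,160:380]
cv2.imwrite('pics/c6.png',cv2.resize(a,(660,600)))"
```

```text
t 7.7 jig TCP mm [ -29.4 -267.9] z 31.5 yaw err to -jig y (rad, turn tool z by this) -0.0014 F [-0.5 -0.  -0.2] w 0.0002
```

View pics/c6.png

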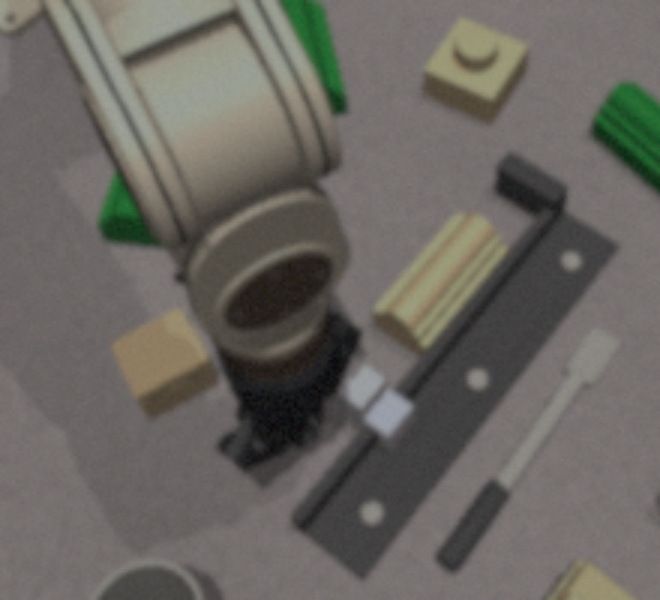

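Call:
step_arm:
  increments:
    - {"slide": [0, -0.004, -0.005], "turn": [0, 0, 0], "grip": 1}
    - {"slide": [-0.005, 0, 0], "turn": [0, 0, 0], "grip": 1}
    - {"slide": [-0.005, 0, 0], "turn": [0, 0, 0], "grip": 1}
    - {"slide": [-0.004, 0, 0], "turn": [0, 0, 0], "grip": 1}
    - {"slide": [-0.004, 0, 0], "turn": [0, 0, 0], "grip": 1}
    - {"slide": [-0.004, 0, 0], "turn": [0, 0, 0], "grip": 1}
    - {"slide": [-0.004, 0, 0], "turn": [0, 0, 0], "grip": 1}
    - {"slide": [-0.004, 0, 0], "turn": [0, 0, 0], "grip": 1}

```text
clock: 8.42
eef_pos: [0.5917, -0.1793, 0.041]
tool_rot: [0.722, -0.692, 0.001, 0.0]
ft_force: [-0.8, -4.0, 3.1]
grip_width: 0.0001
```

```bash
python3 -c "
from h import *
status()"
```

```text
t 8.42 jig TCP mm [ -22.8 -240.1] z 41.0 yaw err to -jig y (rad, turn tool z by this) -0.0026 F [-0.8 -4.   3.1] w 0.0001
```

Call:
step_arm:
  increments:
    - {"slide": [-0.004, 0.001, 0.001], "turn": [0, 0, -0.002], "grip": 1}
    - {"slide": [-0.004, 0.001, 0.001], "turn": [0, 0, 0], "grip": 1}
    - {"slide": [-0.004, 0, 0.001], "turn": [0, 0, 0], "grip": 1}
    - {"slide": [-0.004, 0, 0.001], "turn": [0, 0, 0], "grip": 1}
    - {"slide": [-0.004, 0, 0], "turn": [0, 0, 0], "grip": 1}
    - {"slide": [-0.004, 0, 0], "turn": [0, 0, 0], "grip": 1}
    - {"slide": [-0.004, 0, 0], "turn": [0, 0, 0], "grip": 1}
    - {"slide": [-0.003, 0, 0], "turn": [0, 0, 0], "grip": 1}
    - {"slide": [-0.003, 0, 0], "turn": [0, 0, 0], "grip": 1}
    - {"slide": [-0.003, 0, 0], "turn": [0, 0, 0], "grip": 1}
    - {"slide": [-0.003, 0, 0], "turn": [0, 0, 0], "grip": 1}
    - {"slide": [-0.003, 0, 0], "turn": [0, 0, 0], "grip": 1}

```text
clock: 9.42
eef_pos: [0.5873, -0.1369, 0.0361]
tool_rot: [0.723, -0.691, 0.001, 0.001]
ft_force: [1.1, -7.2, -0.1]
grip_width: 0.0001
```

```bash
cat >> h.py <<'E'
def slidefit(n='scene'):
    W=world(n,np.load('/tmp/%s.npz'%n)['d']);p=np.load('/tmp/%s.npz'%n)['p'].astype(int);J=toj(W)*1000
    m=(W[...,2]>.05)&(W[...,2]<.062)&(J[...,0]>-55)&(J[...,0]<5)&(J[...,1]>-230)&(J[...,1]<-100)&(p.min(-1)>110)&(p[...,0]-p[...,2]<14)
    r=cv2.minAreaRect(J[m].astype(np.float32));print(n,'slide',np.round(r[0],1),np.round(r[1],1),round(r[2],1),'inner edge y',J[m][:,1].max().round(1))
E
python3 -c "
from h import *
status();snap('scene','s7.png');stonefit('scene');slidefit()
a=cv2.imread('pics/s7.png')[150:350,160:380]
cv2.imwrite('pics/c7.png',cv2.resize(a,(660,600)))"
```

```text
t 9.42 jig TCP mm [ -25.2 -197.5] z 36.1 yaw err to -jig y (rad, turn tool z by this) -0.0009 F [ 1.1 -7.2 -0.1] w 0.0001
scene stone jig [-27.6 -98.9] [ 56.4 109.4] 0.8 px [295 220  36  43 788]
scene slide [  -9.4 -169.1] [27.6 16.4] 88.8 inner edge y -155.3
```

View pics/c7.png

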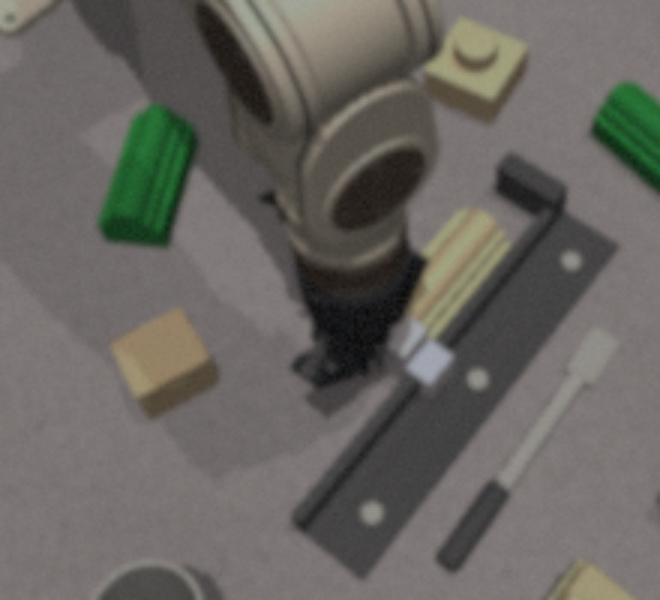

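The stop has met the stone and is moving it, at about 7 N. Around 44 mm remain.

Call:
step_arm:
  increments:
    - {"slide": [-0.004, 0, 0], "turn": [0, 0, 0], "grip": 1}
    - {"slide": [-0.004, 0, 0], "turn": [0, 0, 0], "grip": 1}
    - {"slide": [-0.004, 0, 0], "turn": [0, 0, 0], "grip": 1}
    - {"slide": [-0.004, 0, 0], "turn": [0, 0, 0], "grip": 1}
    - {"slide": [-0.004, 0, 0], "turn": [0, 0, 0], "grip": 1}
    - {"slide": [-0.004, 0, 0], "turn": [0, 0, 0], "grip": 1}
    - {"slide": [-0.004, 0, 0], "turn": [0, 0, 0], "grip": 1}
    - {"slide": [-0.003, 0, 0], "turn": [0, 0, 0], "grip": 1}
    - {"slide": [-0.003, 0, 0], "turn": [0, 0, 0], "grip": 1}
    - {"slide": [-0.002, 0, 0], "turn": [0, 0, 0], "grip": 1}
    - {"slide": [0, 0, 0], "turn": [0, 0, 0], "grip": 1}

```text
clock: 10.38
eef_pos: [0.5856, -0.1005, 0.0361]
tool_rot: [0.723, -0.691, 0.0, 0.001]
ft_force: [0.1, -4.9, -0.3]
grip_width: -0.0003
```

```bash
python3 -c "
from h import *
status();snap('scene','s8.png');stonefit('scene');slidefit()"
```

```text
t 10.38 jig TCP mm [ -25.3 -161.1] z 36.1 yaw err to -jig y (rad, turn tool z by this) -0.0004 F [ 0.1 -4.9 -0.3] w -0.0003
scene stone jig [-27.7 -56.8] [ 55.8 117.1] 0.6 px [306 208  33  43 762]
scene slide [  -7.  -131.4] [16.2 32.3] 15.6 inner edge y -118.0
```

Around 7 mm remain. Now small steps, watching for the force to rise.

Call:
step_arm:
  increments:
    - {"slide": [-0.002, 0, 0], "turn": [0, 0, 0], "grip": 1}
    - {"slide": [-0.001, 0, 0], "turn": [0, 0, 0], "grip": 1}
    - {"slide": [-0.001, 0, 0], "turn": [0, 0, 0], "grip": 1}
    - {"slide": [-0.001, 0, 0], "turn": [0, 0, 0], "grip": 1}
    - {"slide": [0, 0, 0], "turn": [0, 0, 0], "grip": 1}

```text
clock: 10.85
eef_pos: [0.5854, -0.0959, 0.0361]
tool_rot: [0.723, -0.691, 0.001, 0.001]
ft_force: [1.6, -5.8, 0.5]
grip_width: 0.0002
```

Call:
step_arm:
  increments:
    - {"slide": [-0.001, 0, 0], "turn": [0, 0, 0], "grip": 1}
    - {"slide": [-0.001, 0, 0], "turn": [0, 0, 0], "grip": 1}
    - {"slide": [0, 0, 0], "turn": [0, 0, 0], "grip": 1}

```text
clock: 11.1
eef_pos: [0.5853, -0.094, 0.0361]
tool_rot: [0.723, -0.691, 0.001, 0.001]
ft_force: [1.0, -6.1, 0.8]
grip_width: -0.0003
```

Call:
step_arm:
  increments:
    - {"slide": [-0.001, 0, 0], "turn": [0, 0, 0], "grip": 1}
    - {"slide": [0, 0, 0], "turn": [0, 0, 0], "grip": 1}

```text
clock: 11.27
eef_pos: [0.5852, -0.093, 0.0361]
tool_rot: [0.723, -0.691, 0.001, 0.001]
ft_force: [1.1, -6.1, 0.4]
grip_width: -0.0003
```

Call:
step_arm:
  increments:
    - {"slide": [-0.001, 0, 0], "turn": [0, 0, 0], "grip": 1}
    - {"slide": [0, 0, 0], "turn": [0, 0, 0], "grip": 1}

```text
clock: 11.43
eef_pos: [0.5852, -0.0922, 0.0361]
tool_rot: [0.723, -0.691, 0.001, 0.001]
ft_force: [2.0, -7.0, -0.4]
grip_width: 0.0
```

Call:
step_arm:
  increments:
    - {"slide": [-0.001, 0, 0], "turn": [0, 0, 0], "grip": 1}
    - {"slide": [0, 0, 0], "turn": [0, 0, 0], "grip": 1}

```text
clock: 11.6
eef_pos: [0.5852, -0.0922, 0.0361]
tool_rot: [0.723, -0.691, 0.002, 0.002]
ft_force: [1.4, -9.5, -0.1]
grip_width: 0.0
```

Call:
step_arm:
  increments:
    - {"slide": [-0.001, 0, 0], "turn": [0, 0, 0], "grip": 1}
    - {"slide": [0, 0, 0], "turn": [0, 0, 0], "grip": 1}

```text
clock: 11.77
eef_pos: [0.5852, -0.0921, 0.0362]
tool_rot: [0.722, -0.692, 0.002, 0.002]
ft_force: [0.7, -11.4, -0.8]
grip_width: -0.0001
```

Call:
step_arm:
  increments:
    - {"slide": [-0.001, 0, 0], "turn": [0, 0, 0], "grip": 1}
    - {"slide": [0, 0, 0], "turn": [0, 0, 0], "grip": 1}

```text
clock: 11.93
eef_pos: [0.5852, -0.0921, 0.0362]
tool_rot: [0.722, -0.692, 0.003, 0.003]
ft_force: [0.9, -14.5, -1.2]
grip_width: 0.0004
```

The stone is seated: the force climbs with no motion. I'll back off along -y, lift, clear the view and check.

Call:
step_arm:
  increments:
    - {"slide": [0.004, 0, 0], "turn": [0, 0, 0], "grip": 1}
    - {"slide": [0.004, 0, 0], "turn": [0, 0, 0], "grip": 1}
    - {"slide": [0.02, 0, 0], "turn": [0, 0, 0], "grip": 1}
    - {"slide": [0.025, 0, 0], "turn": [0, 0, 0], "grip": 1}
    - {"slide": [0, 0, -0.035], "turn": [0, 0, 0], "grip": 1}
    - {"slide": [0, 0, -0.035], "turn": [0, 0, 0], "grip": 1}
    - {"slide": [0, 0, -0.035], "turn": [0, 0, 0], "grip": 1}
    - {"slide": [0.03, 0.025, -0.01], "turn": [0, 0, 0], "grip": 1}
    - {"slide": [0.03, 0.025, 0], "turn": [0, 0, 0], "grip": 1}
    - {"slide": [0.03, 0.025, 0], "turn": [0, 0, 0], "grip": 1}
    - {"slide": [0.03, 0.025, 0], "turn": [0, 0, 0], "grip": 1}
    - {"slide": [0.03, 0.025, 0], "turn": [0, 0, 0], "grip": 1}

```text
clock: 12.93
eef_pos: [0.4683, -0.296, 0.1511]
tool_rot: [0.724, -0.69, -0.001, -0.001]
ft_force: [0.8, -0.6, -0.7]
grip_width: 0.0003
```

```bash
python3 -c "
from h import *
status();snap('scene','s9.png');snap('top','t9.png');stonefit();stonefit('scene');slidefit();slidefit('top')
W=world('top',np.load('/tmp/top.npz')['d'])
for n,(u0,u1,v0,v1) in dict(boss=(240,278,203,242),step=(385,425,205,247)).items():
    S=W[v0:v1,u0:u1].reshape(-1,3);S=S[(S[:,2]>.015)&(S[:,2]<.1)];print(n,cv2.minAreaRect((S[:,:2]*1000).astype(np.float32)))
a=cv2.imread('pics/s9.png')[150:330,190:380];b=cv2.imread('pics/t9.png')[130:250,270:430]
cv2.imwrite('pics/c9.png',np.hstack([cv2.resize(a,(400,380)),cv2.resize(b,(400,300))[:].copy() if 0 else cv2.resize(b,(400,380))]))"
```

```text
t 12.93 jig TCP mm [-151.4 -351. ] z 151.1 yaw err to -jig y (rad, turn tool z by this) 0.0017 F [ 0.8 -0.6 -0.7] w 0.0003
top stone jig [-34.9 -56.2] [ 47.5 109.7] 4.1 px [291 171  44  20 443]
scene stone jig [-27.6 -52.5] [109.2  58.2] 88.8 px [300 206  42  43 870]
scene slide [ -25.7 -123.7] [32.5 50.1] 89.1 inner edge y -107.5
top slide [ -24.8 -120.4] [48.5 38.7] 1.5 inner edge y -101.2
boss ((466.576904296875, 140.50135803222656), (70.95130157470703, 70.07842254638672), 10.514264106750488)
step ((458.5769958496094, -232.64297485351562), (60.335418701171875, 61.40507125854492), 71.03256225585938)
```

View pics/c9.png

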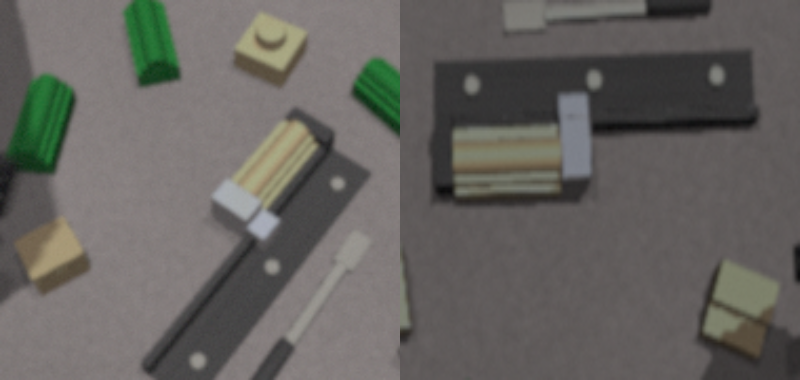

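It looks snug. One closer check on the gap at the fence and on the stone's angle.

```bash
python3 -c "
from h import *
for n in('top','scene'):
    W=world(n,np.load('/tmp/%s.npz'%n)['d']);J=toj(W)*1000;z=W[...,2]*1000
    out=[]
    for y in range(-100,-5,10):
        q=(abs(J[...,1]-y)<5)&(J[...,0]>-75)&(J[...,0]<5)
        front=J[q&(z>18)&(z<65)][:,0]; top=J[q&(z>47)&(z<65)][:,0]
        out.append((y,front.min().round(1),np.median(top).round(1)))
    o=np.array(out);print(n,o.tolist(),'slopes',np.polyfit(o[:,0],o[:,1],1)[0].round(4),np.polyfit(o[:,0],o[:,2],1)[0].round(4))
a=cv2.imread('pics/s9.png')[195:265,285:365];b=cv2.imread('pics/t9.png')[150:200,280:350]
cv2.imwrite('pics/c10.png',np.hstack([cv2.resize(a,(400,380),interpolation=2),cv2.resize(b,(400,380),interpolation=2)]))"
```

```text
top [[-100.0, -55.7, -29.7], [-90.0, -55.6, -28.4], [-80.0, -55.2, -30.3], [-70.0, -55.0, -28.1], [-60.0, -56.7, -28.6], [-50.0, -55.4, -28.3], [-40.0, -55.3, -28.5], [-30.0, -55.4, -27.8], [-20.0, -54.6, -29.9], [-10.0, -54.5, -27.8]] slopes 0.0104 0.011
scene [[-100.0, -55.6, -27.1], [-90.0, -54.7, -26.2], [-80.0, -54.8, -28.6], [-70.0, -57.0, -27.3], [-60.0, -55.5, -28.1], [-50.0, -53.8, -26.0], [-40.0, -55.7, -26.5], [-30.0, -55.3, -27.5], [-20.0, -54.3, -26.2], [-10.0, -55.9, -27.9]] slopes 0.0019 0.0017
```

View pics/c10.png

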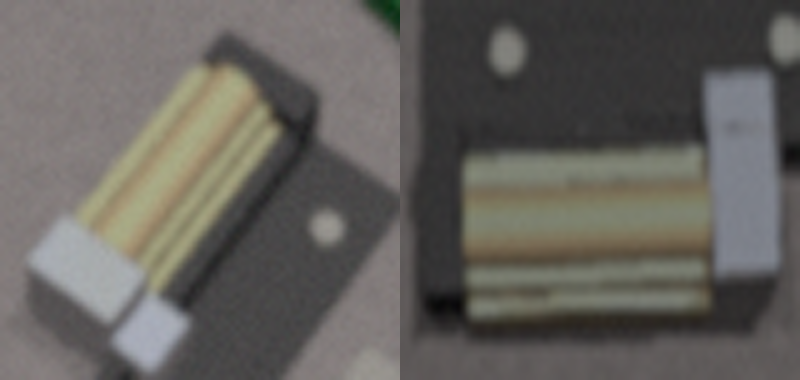

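The stone touches the end stop at left, the slide at right and the fence behind. Its front face is at jig x of about -55 all along, which is flush. Handing in.

```bash
python3 -c "
from h import *
status();print(bot.job_done())"
```

```text
t 13.03 jig TCP mm [-153.9 -354. ] z 150.9 yaw err to -jig y (rad, turn tool z by this) -0.0066 F [-0.1  0.3 -0.1] w 0.0
the job is handed in; nothing more can be done
None
```

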